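Pack the reagent carrier

TASK

Pack the three round, capped reagent bottles into the low aluminium carrier, each in the pocket that goes with its size: the largest bottle in the widest hole, the middle one in the middle hole, the smallest in the narrowest. Keep them upright, set them down rather than dropping them, and leave each standing flat on the bottom of its pocket. The square white bottle and the open beaker do not belong to the set: leave them standing where they are.

Things in the scene. Friction and masses are not known exactly. Their poses are not given: they have to be found in the camera images.
- bottle_large_mid (a point): round clear reagent bottle with a screw cap, the largest of three: 56 mm across, 103 mm tall, about 0.14 kg; stands upright, z up. This point is on its axis, half-way up; the sides can be gripped there in any direction.
- bottle_medium_mid (a point): round clear reagent bottle with a screw cap, the middle one of three: 48 mm across, 89 mm tall, about 0.11 kg; stands upright, z up. This point is on its axis, half-way up; the sides can be gripped there in any direction.
- bottle_small_mid (a point): round clear reagent bottle with a screw cap, the smallest of three: 34 mm across, 68 mm tall, about 0.04 kg; stands upright, z up. This point is on its axis, half-way up; the sides can be gripped there in any direction.
- pocket_wide: fixed square grey insert, 90x90x12 mm, lying in the carrier, with one round through hole of 74 mm diameter (the widest of the three pockets). Origin: hole centre, at the carrier's floor (3 mm above the worktop), on which the bottle's base comes to stand; hole mouth 12 mm above that. The inserts lie in a row in changing order, 93 mm between centres. x and y along the insert's sides, z up.
- pocket_middle: fixed square grey insert, 90x90x12 mm, lying in the carrier, with one round through hole of 64 mm diameter (the middle size of the three pockets). Origin: hole centre, at the carrier's floor (3 mm above the worktop), on which the bottle's base comes to stand; hole mouth 12 mm above that. The inserts lie in a row in changing order, 93 mm between centres. x and y along the insert's sides, z up.
- pocket_narrow: fixed square grey insert, 90x90x12 mm, lying in the carrier, with one round through hole of 50 mm diameter (the narrowest of the three pockets). Origin: hole centre, at the carrier's floor (3 mm above the worktop), on which the bottle's base comes to stand; hole mouth 12 mm above that. The inserts lie in a row in changing order, 93 mm between centres. x and y along the insert's sides, z up.
- carrier: fixed low aluminium tray, 106 mm (its x) by 290 mm (its y), rim 16 mm high, with a steel bar handle at each y end reaching 26 mm further; holds the three inserts in a row along its y. Origin: centre of the underside, on the worktop; z up.
- square_bottle_mid (a point): look-alike that does not belong: white square bottle, 48x48 mm, 92 mm tall, round white cap, loose. This point: on its axis, half-way up.
- beaker_mid (a point): look-alike that does not belong: round glass beaker without a cap, open at the top, 52 mm across, 75 mm tall, loose. This point: on its axis, half-way up.
Not all that is in view belongs to the job. What is shaped like the part that bears bottle_large_mid but red is not meant.

How it is judged:
By the outcome, as a careful person would: the job done as asked, in the order asked, and still so for the second after the job is handed in, with the robot touching nothing.
It also fails if it takes over 93 s, if anything falls off the work surface, if the arm or the gripper's body presses on something with over 40 N, if the wrist force passes 120 N, or if a joint passes its speed limit or range.

ROBOT

A 6-joint arm with a two-finger parallel gripper is mounted at the origin on a cart in front of the work surface, level with it; the furniture and walls round the work are solid. World frame = base frame: x ahead of the robot, y to its left, z up, the work surface at z = 0. Lengths are in m, angles in rad, forces in N, time in s.
With the tool pointing down it reaches from about 0.275 to 0.85 m from the base axis. Payload 19 kg.
Tool frame: the origin (TCP) lies on the centre line of the jaws, within the pads' length; the fingertips stand 17 mm ahead of it and the grasp point (between the pads) lies 2 mm behind it; z points along the fingers, y is the line along which they close (so a half turn about z gives the same grasp; the last joint's range is limited). The gripper opens to 85 mm and grips with 20 to 120 N. Pads are 22 mm wide; open, the fingers measure 114 mm over their backs; the gripper's body (76 mm by 85 mm) begins 54 mm behind the grasp point. The pads swing forward as they close: fully open they stand 13 mm farther back than shut.
Start: joints at [1.115, 0.15, 1.437, -0, 1.554, -0.134], TCP at [0.182, 0.545, 0.248] pointing down, gripper open.
Joint ranges: [-2.8, 2.8], [-0.68, 2.1], [0.12, 2.68], [-1.39, 4.53], [0.16, 2.79], [-2.81, 2.81]. Speed limits (rad/s): [1.89, 1.89, 2.22, 3.01, 3.01, 3.01].

INTERFACE

Orientations are given as a 3x3 rotation matrix whose columns are the frame's x, y, z axes.
In Python, from cell import bot gives the robot as it stands.
- The arm moves only by the tool arm_command, never from a script. Its argument "motion" is one flat list of numbers, 7 for each row, row after row: the shift along the world's x, y, z in mm, then the turn, a rotation vector about the world's x, y, z in degrees, then the opening, from 0 (shut) to 1 (fully open). In form: [dx, dy, dz, rx, ry, rz, gripper, dx, dy, dz, rx, ry, rz, gripper, ...]. A call has 1 to 20 rows; each row is the pose to reach, as a shift and turn from the pose commanded when the call began; what a row does not reach only later rows make up. A row lasts 1/8 s, in which the tool goes at most 62.5 mm and 10.7 degrees, less where a joint would pass 70% of its speed; a pose out of reach is approached as far as the arm can. A call with a gripper value outside its range is refused whole. The fingers move at their own pace and stop on an object; "newtons" is the grip in N (left out, the last holds). Time passes only in rows, so rows that repeat a pose let the fingers close. It gives the time, the measured TCP pose, the force, the opening and the grip force at its end, in the units of the state.
- bot.observe(): the state, without advancing time (a new reading comes with each control period).
- bot.grab_frame(name): name is "side" or "top" or "wrist"; returns a dict with "frame" (420x560x3 uint8, red, green, blue), "vertical_fov" (degrees; the focal length in pixels is half the picture's height over the tangent of half this angle, whatever the lens; pixels are square), "cx", "cy" (the principal point, pixels), "origin" and "attitude" of the camera in the world. Camera axes: x right, y down, z forward; pixel columns grow to the right and rows downward; lengths in m; the calibration is good to about 2 mm. A picture is of the moment at which its call begins. There is no depth.
- bot.finish_job(): hands the job in; it is judged then, once.
The state is a dict: "t": time; "joints": joint angles; "qd": joint speeds; "joint_torque": joint torques, N m; "eef_pos": TCP position; "tcp_rot": TCP orientation; "wrist_force": force on the tool from outside, world axes, zero at the start; "torque": the same for the moment, N m; "width": opening from 0.0 (shut) to 1.0 (fully open); "gripper_force": force on a finger pad.
Only numpy, scipy, OpenCV 4.12 (cv2) and the standard library are available. Lean on these libraries where they do the work, as an engineer would, in place of code of your own. Each camera call takes 0.05 s, during which the arm holds its last target. There are 200 camera calls.

## Working session

There is one attempt and no reset: what is moved stays moved. The work goes in short steps, Python scripts to look and compute and a tool call to move; the robot and the scene stay as the last step left them, time stands still between calls to the robot, and variables do not carry over. Pictures are saved under pics/ and viewed, at most 14 in all, crops included, and the job is handed in when it is done.

Besides the shell and the picture viewer there is one more tool, called after ">>>" as name(argument=value, ...) on one line, values as JSON. arm_command: Moves the arm, as the interface text tells. Its arguments: {"type":"object","properties":{"motion":{"type":"array","items":{"type":"number"}},"newtons":{"type":"number"}},"required":["motion"]}

```bash
mkdir -p pics
cat > h.py <<'E'
import numpy as np, cv2
from cell import bot
def grab(n,name=None):
    g=bot.grab_frame(n)
    if name: cv2.imwrite('pics/'+name+'.png',g['frame'][:,:,::-1])
    return g
def ray(g,u,v):
    f=210/np.tan(np.radians(g['vertical_fov'])/2)
    d=np.array(g['attitude'])@np.array([(u-g['cx'])/f,(v-g['cy'])/f,1.])
    return np.array(g['origin']),d
def onz(g,u,v,z):
    o,d=ray(g,u,v); return o+d*(z-o[2])/d[2]
def proj(g,p):
    f=210/np.tan(np.radians(g['vertical_fov'])/2)
    c=np.array(g['attitude']).T@(np.array(p)-np.array(g['origin']))
    return c[0]/c[2]*f+g['cx'],c[1]/c[2]*f+g['cy']
E
python3 - <<'E'
from h import *
for n in ['top','side']:
    g=grab(n,n+'0'); print(n,g['frame'].shape,g['vertical_fov'],g['cx'],g['cy'],np.round(g['origin'],3),np.round(g['attitude'],3).tolist())
s=bot.observe();print(s['eef_pos'],np.round(s['tcp_rot'],3).tolist(),s['width'],s['t'])
E
```

```text
top (420, 560, 3) 48.72140850321897 272.8316360366827 220.77630519833644 [ 0.239 -0.014  1.358] [[-0.011, -0.985, 0.174], [-1.0, 0.014, 0.018], [-0.02, -0.174, -0.985]]
side (420, 560, 3) 51.62697800495773 273.32298906833034 207.88607071298213 [ 0.157 -0.72   0.819] [[0.904, -0.308, 0.297], [-0.428, -0.624, 0.654], [-0.016, -0.718, -0.696]]
[0.18178998 0.54529917 0.24777002] [[-0.949, 0.316, -0.0], [0.316, 0.949, -0.001], [0.0, -0.001, -1.0]] 1.0030709807755083 0.1
```

View pics/top0.png

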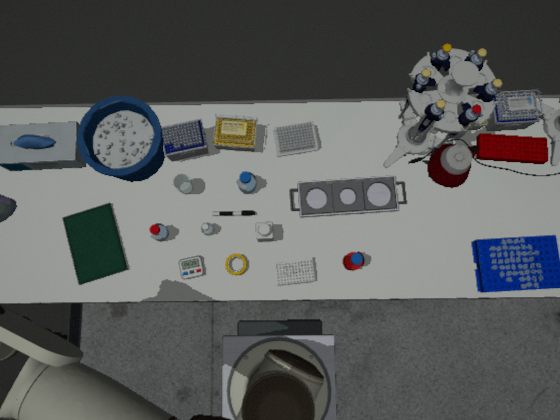

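View pics/side0.png

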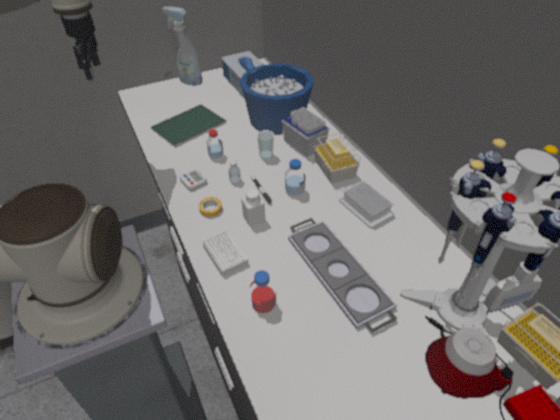

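The top view shows the carrier at (347,197), its holes at (316,198), (347,197) and (378,195). It also shows the blue-capped large bottle (247,182), red-capped medium (158,231), small white-capped (207,228), square bottle (265,230), beaker (183,184) and red decoy (353,261). Next I'll measure.

Run:
```python
from h import *
g=grab('top'); s=grab('side')
c=g['frame'][150:285,140:410,::-1]
cv2.imwrite('pics/tc.png',cv2.resize(c,(797,400),interpolation=cv2.INTER_CUBIC))
c=s['frame'][115:335,165:400,::-1]
cv2.imwrite('pics/sc.png',cv2.resize(c,None,fx=2.7,fy=2.7,interpolation=cv2.INTER_CUBIC))
def blobs(im,m,box,mn):
    k=np.zeros(m.shape,bool);k[box[1]:box[3],box[0]:box[2]]=1
    n,l,st,ce=cv2.connectedComponentsWithStats((m&k).astype(np.uint8))
    return [(st[i,4],np.round(ce[i],1),st[i,:4]) for i in range(1,n) if st[i,4]>=mn]
for nm,q,bb in (('top',g,(140,150,410,285)),('side',s,(165,115,400,335))):
    h=cv2.cvtColor(q['frame'],cv2.COLOR_RGB2HSV)
    red=((h[:,:,0]<8)|(h[:,:,0]>172))&(h[:,:,1]>140)&(h[:,:,2]>80)
    blue=(h[:,:,0]>98)&(h[:,:,0]<122)&(h[:,:,1]>130)&(h[:,:,2]>60)
    print(nm,'red',blobs(q,red,bb,15),'blue',blobs(q,blue,bb,15))
```

```text
top red [(np.int32(66), array([154.2, 228.9]), array([150, 225,   9,   9], dtype=int32)), (np.int32(129), array([350.9, 262.6]), array([345, 253,  18,  17], dtype=int32))] blue [(np.int32(124), array([147.4, 157.8]), array([140, 150,  17,  18], dtype=int32)), (np.int32(27), array([170.4, 150.6]), array([165, 150,  14,   3], dtype=int32)), (np.int32(97), array([245., 177.]), array([240, 172,  11,  11], dtype=int32)), (np.int32(103), array([356.5, 258.3]), array([351, 253,  12,  11], dtype=int32))]
side red [(np.int32(25), array([212.4, 131.9]), array([210, 130,   6,   5], dtype=int32)), (np.int32(263), array([262.2, 294.7]), array([253, 287,  21,  18], dtype=int32))] blue [(np.int32(16), array([288. , 119.9]), array([285, 118,   6,   5], dtype=int32)), (np.int32(47), array([294.9, 163. ]), array([291, 160,   9,   7], dtype=int32)), (np.int32(101), array([261.2, 276.6]), array([256, 272,  12,  11], dtype=int32))]
```

View pics/tc.png

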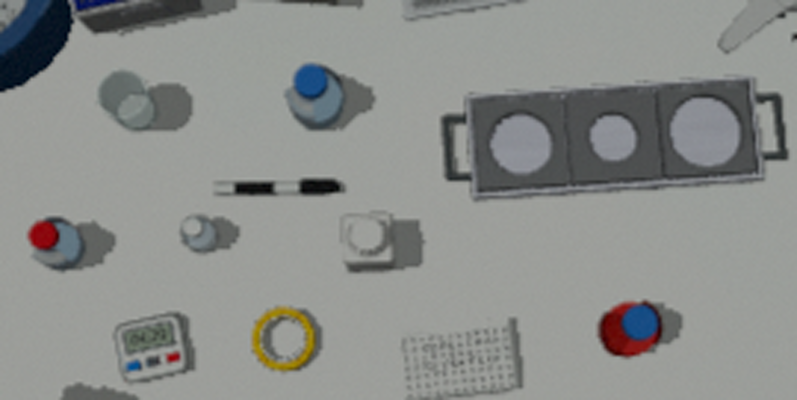

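View pics/sc.png

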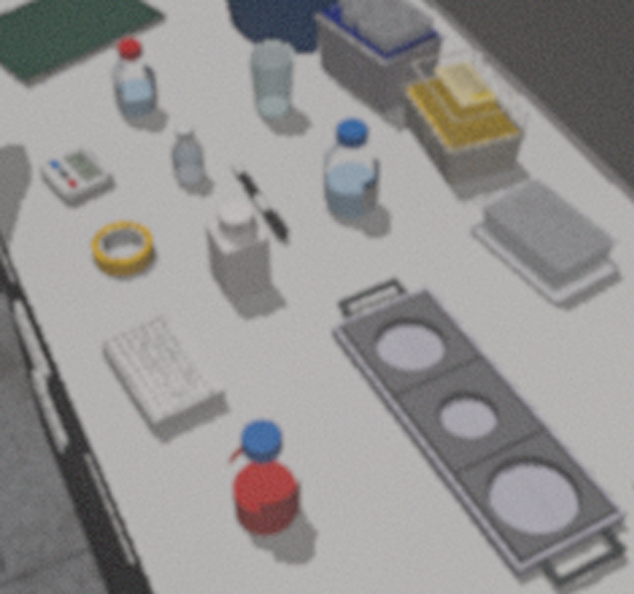

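The top crop confirms the insert order from left to right: middle hole (521,142), narrow (613,138), wide (705,131). The small cap is at crop (192,226). The side crop agrees, with the wide hole nearest that camera.

Run:
```python
from h import *
g=grab('top'); s=grab('side')
def tri(a,b):
    (o,d),(p,e)=ray(g,*a),ray(s,*b); d=d/np.linalg.norm(d);e=e/np.linalg.norm(e)
    A=np.stack([d,-e],1);t=np.linalg.lstsq(A,p-o,rcond=None)[0]
    return (o+d*t[0]+p+e*t[1])/2,np.linalg.norm(o+d*t[0]-p-e*t[1])
S=lambda x,y:(165+x/2.7,115+y/2.7); T=lambda x,y:(140+x/2.952,150+y/2.963)
for n,t,sd,z in (('L',(245,177),(294.9,163),.10),('M',(154.2,228.9),(212.4,132.2),.086),('S',T(192,226),S(185,134),.067),('Sq',T(369,234),S(237,215),.09),('beakbase',T(135,110),S(272,105),0.004),('red',(356.5,258.3),(261.2,276.6),.1)):
    print(n,np.round(onz(g,*t,z),3),np.round(onz(s,*sd,z),3),*np.round(tri(t,sd)[0],3),round(tri(t,sd)[1],4))
# holes
f=cv2.resize(g['frame'],None,fx=4,fy=4,interpolation=cv2.INTER_CUBIC)
gr=cv2.cvtColor(f,cv2.COLOR_RGB2GRAY)
m=(gr>135).astype(np.uint8)
C=[]
for cc in cv2.findContours(m,cv2.RETR_CCOMP,cv2.CHAIN_APPROX_NONE)[0]:
    a=cv2.contourArea(cc)
    if 2000<a<16000:
        (u,v),(w,h),_=cv2.fitEllipse(cc); u=(u+.5)/4-.5;v=(v+.5)/4-.5
        if 295<u<400 and 180<v<215: p=onz(g,u,v,.009);print('hole',np.round(p,4),round(w*h/4*np.pi/a,3),np.sqrt(w*h)/4*1.15/(420/2/np.tan(np.radians(24.36)))*0+np.sqrt(a*4/np.pi)/4*1.36/464)
```

```text
L [0.588 0.086 0.1  ] [0.589 0.085 0.1  ] 0.588 0.085 0.1 0.0016
M [0.446 0.341 0.086] [0.446 0.341 0.086] 0.446 0.34 0.086 0.0001
S [0.455 0.201 0.067] [0.453 0.192 0.067] 0.456 0.203 0.058 0.0005
Sq [0.441 0.031 0.09 ] [0.443 0.031 0.09 ] 0.442 0.031 0.09 0.0021
beakbase [0.586 0.272 0.004] [0.587 0.273 0.004] 0.586 0.272 0.005 0.001
red [ 0.355 -0.216  0.1  ] [ 0.356 -0.216  0.1  ] 0.355 -0.216 0.1 0.0001
hole [ 0.5437 -0.119   0.009 ] 1.002 0.053804309769549606
hole [ 0.549  -0.2116  0.009 ] 1.003 0.04085073599739
hole [ 0.5536 -0.304   0.009 ] 1.001 0.06366319171321574
```

The two cameras agree to within 2 mm, and the hole sizes and spacing match the specification. Now moving above the large bottle, with the jaws turned so they close along the carrier's x.

>>> arm_command(motion=[406,-459,0,0,0,-68,1,406,-459,0,0,0,-68,1,406,-459,0,0,0,-68,1,406,-459,0,0,0,-68,1,406,-459,0,0,0,-68,1,406,-459,0,0,0,-68,1,406,-459,0,0,0,-68,1,406,-459,0,0,0,-68,1,406,-459,0,0,0,-68,1,406,-459,0,0,0,-68,1,406,-459,0,0,0,-68,1,406,-459,0,0,0,-68,1,406,-459,0,0,0,-68,1,406,-459,0,0,0,-68,1,406,-459,0,0,0,-68,1,406,-459,0,0,0,-68,1], newtons=30)

```text
t: 2.3
eef_pos: [0.5878, 0.0867, 0.2484]
tcp_rot: [[-0.063, 0.998, 0.0], [0.998, 0.063, 0.0], [0.0, 0.0, -1.0]]
wrist_force: [-0.3, -0.4, -1.1]
width: 1.0
gripper_force: 0.0
```

Run:
```python
from h import *
w=grab('wrist','w1');s=bot.observe();print(s['eef_pos'],np.round(s['tcp_rot'],3).tolist(),s['wrist_force'])
h=cv2.cvtColor(w['frame'],cv2.COLOR_RGB2HSV)
m=((h[:,:,0]>98)&(h[:,:,0]<122)&(h[:,:,1]>130)&(h[:,:,2]>60)).astype(np.uint8)
n,l,st,ce=cv2.connectedComponentsWithStats(m)
for i in range(1,n):
    if st[i,4]>200: print(st[i],ce[i],onz(w,*ce[i],.1))
print(w['origin'],proj(w,(.588,.0855,.103)))
```

```text
[0.58779082 0.08662977 0.24833263] [[-0.062, 0.998, -0.0], [0.998, 0.062, 0.0], [0.0, -0.0, -1.0]] [0.28356396 0.62358985 0.0515295 ]
[409   0   7  66 272] [411.48161765  31.41911765] [0.68261151 0.22647729 0.1       ]
[263 183  35  34 956] [280.15899582 199.4707113 ] [0.58997134 0.08660104 0.1       ]
[0.58405325 0.15812363 0.37339564] (np.float64(277.8678098516734), np.float64(201.4067537657317))
```

View pics/w1.png

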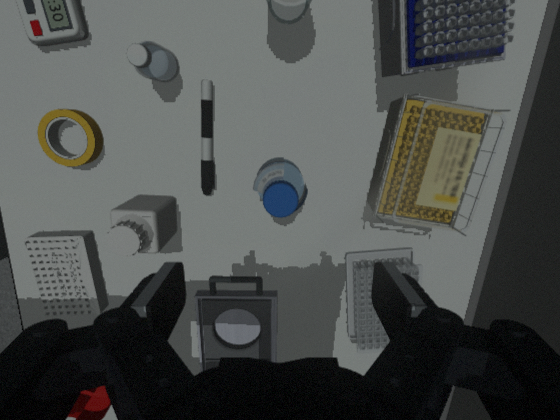

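The wrist view puts the blue cap at (280,199), which agrees within 2 mm, and nothing is in the way of the fingers. Descending to grip and lift.

>>> arm_command(motion=[1,0,-50,0,0,0,1,1,0,-100,0,0,0,1,1,0,-140,0,0,0,1,1,0,-170,0,0,0,1,1,0,-185,0,0,0,1,1,0,-192,0,0,0,1,1,0,-192,0,0,0,1,1,0,-192,0,0,0,0,1,0,-192,0,0,0,0,1,0,-192,0,0,0,0,1,0,-192,0,0,0,0,1,0,-192,0,0,0,0,1,0,-192,0,0,0,0,1,0,-192,0,0,0,0,1,0,-192,0,0,0,0], newtons=30)

```text
t: 4.22
eef_pos: [0.5894, 0.0865, 0.0573]
tcp_rot: [[-0.062, 0.998, 0.002], [0.998, 0.062, 0.0], [-0.0, 0.002, -1.0]]
wrist_force: [-0.7, 0.7, 5.9]
width: 0.631
gripper_force: 30.9
```

Run:
```python
from h import *
s=bot.observe();print(s['t'],s['eef_pos'],s['width'],s['gripper_force'],s['wrist_force'],s['joints'])
w=grab('wrist')
c=w['frame'][20:420,0:560];c=w['frame'][20:110,100:220,::-1]
```

```text
4.225 [0.58937346 0.0864654  0.05732889] 0.6313691821316675 30.9381991616101 [-0.66637416  0.66224724  5.90690619] [ 1.63770924e-02  3.24832348e-01  1.62520415e+00  7.08408560e-06
  1.19004981e+00 -4.57975257e-02]
```

>>> arm_command(motion=[0,0,15,0,0,0,0,0,0,45,0,0,0,0,0,0,80,0,0,0,0,-2,-25,80,0,0,0,0,-6,-65,80,0,0,0,0,-11,-115,80,0,0,0,0,-16,-170,80,0,0,0,0,-21,-225,80,0,0,0,0,-26,-280,80,0,0,0,0,-30,-325,80,0,0,0,0,-33,-360,80,0,0,0,0,-35,-380,80,0,0,0,0,-36,-391,80,0,0,0,0,-36,-391,80,0,0,0,0,-36,-391,80,0,0,0,0])

```text
t: 6.15
eef_pos: [0.5531, -0.3035, 0.1364]
tcp_rot: [[-0.063, 0.998, -0.0], [0.998, 0.063, 0.0], [0.0, -0.0, -1.0]]
wrist_force: [0.8, -0.4, -1.8]
width: 0.633
gripper_force: 32.6
```

Run:
```python
from h import *
s=bot.observe();print(s['t'],s['eef_pos'],s['width'],s['gripper_force'],s['wrist_force'])
t=grab('top');sd=grab('side')
a=cv2.resize(t['frame'][140:260,250:450],(400,240));b=cv2.resize(sd['frame'][150:350,220:420],(400,400))
cv2.imwrite('pics/c1.png',np.vstack([a,b[:340]])[:,:,::-1])
```

```text
6.15 [ 0.55311762 -0.30350484  0.13635627] 0.6333753528836188 32.61703530239174 [ 0.80461483 -0.38953574 -1.78763628]
```

View pics/c1.png

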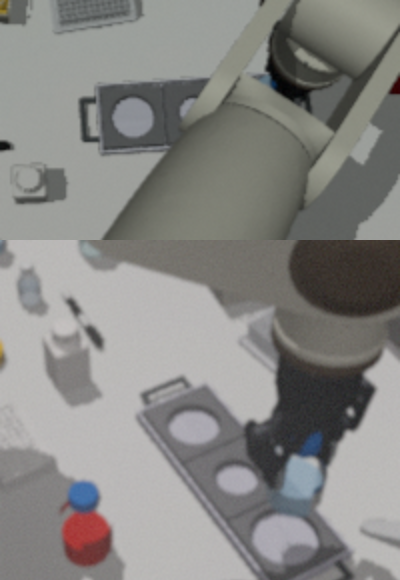

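The side view shows the bottle held upright above the wide hole at (285,540) in the composite. Lowering it gently.

>>> arm_command(motion=[0,0,-25,0,0,0,0,0,0,-45,0,0,0,0,0,0,-60,0,0,0,0,0,0,-68,0,0,0,0,0,0,-72,0,0,0,0,0,0,-75,0,0,0,0,0,0,-76,0,0,0,0,0,0,-76,0,0,0,0,0,0,-76,0,0,0,0])

```text
t: 7.38
eef_pos: [0.553, -0.3046, 0.0605]
tcp_rot: [[-0.062, 0.998, 0.0], [0.998, 0.062, -0.0], [-0.0, 0.0, -1.0]]
wrist_force: [-0.2, -0.6, -1.7]
width: 0.633
gripper_force: 32.6
```

>>> arm_command(motion=[0,0,-1,0,0,0,0,0,0,-1,0,0,0,0,0,0,-2,0,0,0,0,0,0,-2,0,0,0,0])

```text
t: 7.88
eef_pos: [0.5532, -0.3048, 0.0602]
tcp_rot: [[-0.062, 0.998, 0.001], [0.998, 0.062, -0.001], [-0.001, 0.001, -1.0]]
wrist_force: [-6.7, 4.6, 21.2]
width: 0.634
gripper_force: 34.8
```

Contact with the floor. Easing back 1.5 mm, opening and retreating.

>>> arm_command(motion=[0,0,1.5,0,0,0,0,0,0,1.5,0,0,0,0.75,0,0,1.5,0,0,0,0.85,0,0,1.5,0,0,0,1,0,0,1.5,0,0,0,1,0,0,1.5,0,0,0,1,0,0,1.5,0,0,0,1,0,0,30,0,0,0,1,0,0,75,0,0,0,1,0,0,130,0,0,0,1,0,0,180,0,0,0,1,0,0,190,0,0,0,1,0,0,190,0,0,0,1])

```text
t: 9.5
eef_pos: [0.5529, -0.3046, 0.2483]
tcp_rot: [[-0.062, 0.998, 0.0], [0.998, 0.062, -0.0], [-0.0, 0.0, -1.0]]
wrist_force: [-0.4, -0.6, -0.7]
width: 0.998
gripper_force: 0.0
```

Run:
```python
from h import *
s=bot.observe();print(s['t'],s['eef_pos'],s['width'],s['wrist_force'])
w=grab('wrist','w2');sd=grab('side')
for q,nm in((w,'w'),(sd,'s')):
    h=cv2.cvtColor(q['frame'],cv2.COLOR_RGB2HSV)
    m=((h[:,:,0]>98)&(h[:,:,0]<122)&(h[:,:,1]>130)&(h[:,:,2]>60)).astype(np.uint8)
    n,l,st,ce=cv2.connectedComponentsWithStats(m)
    for i in range(1,n):
        if st[i,4]>30: print(nm,st[i],onz(q,*ce[i],.103))
```

```text
9.5 [ 0.55290256 -0.30457962  0.24829957] 0.9976210572118285 [-0.39814203 -0.56359119 -0.70654558]
w [  19   57   40   42 1291] [ 0.35777897 -0.21570922  0.103     ]
w [261 183  36  35 987] [ 0.55350983 -0.30450235  0.103     ]
w [ 66 385  47  35 606] [ 0.36346365 -0.54239543  0.103     ]
w [ 80 413  19   7  54] [ 0.36128433 -0.5626201   0.103     ]
s [360 268  14  13 141] [ 0.5509924  -0.30610759  0.103     ]
s [255 272  13  11 116] [ 0.35430038 -0.21847464  0.103     ]
```

View pics/w2.png

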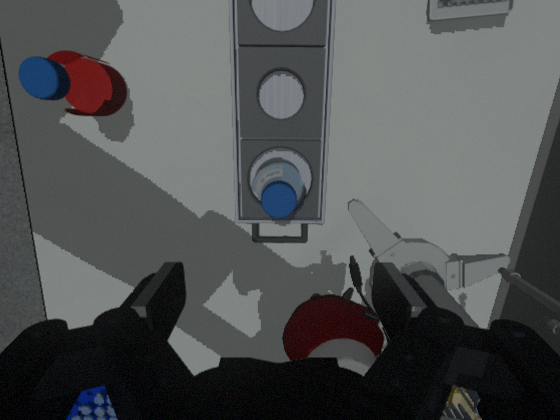

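The large bottle's cap at (279,200) stands upright in the wide pocket. Moving on to the medium bottle.

>>> arm_command(motion=[-107,645,0,0,0,0,1,-107,645,0,0,0,0,1,-107,645,0,0,0,0,1,-107,645,0,0,0,0,1,-107,645,0,0,0,0,1,-107,645,0,0,0,0,1,-107,645,0,0,0,0,1,-107,645,0,0,0,0,1,-107,645,0,0,0,0,1,-107,645,0,0,0,0,1,-107,645,0,0,0,0,1,-107,645,0,0,0,0,1,-107,645,0,0,0,0,1,-107,645,0,0,0,0,1,-107,645,0,0,0,0,1,-107,645,0,0,0,0,1])

```text
t: 11.6
eef_pos: [0.446, 0.34, 0.2483]
tcp_rot: [[-0.061, 0.998, 0.0], [0.998, 0.061, 0.0], [0.0, 0.0, -1.0]]
wrist_force: [0.4, 0.4, 0.5]
width: 1.0
gripper_force: 0.0
```

Run:
```python
from h import *
s=bot.observe();print(s['t'],s['eef_pos'],s['tcp_rot'],s['joints'])
w=grab('wrist','w3')
h=cv2.cvtColor(w['frame'],cv2.COLOR_RGB2HSV)
m=(((h[:,:,0]<8)|(h[:,:,0]>172))&(h[:,:,1]>140)&(h[:,:,2]>60)).astype(np.uint8)
n,l,st,ce=cv2.connectedComponentsWithStats(m)
for i in range(1,n):
    if st[i,4]>100: print(st[i],ce[i],onz(w,*ce[i],.088))
```

```text
11.6 [0.44603596 0.34003975 0.24834188] [[-6.14155899e-02  9.98112281e-01  1.28679928e-05]
 [ 9.98112278e-01  6.14155887e-02  7.83927618e-05]
 [ 7.74544829e-05  1.76582393e-05 -9.99999997e-01]] [5.13968628e-01 1.20953561e-01 1.47063035e+00 6.19515040e-05
 1.54995899e+00 4.52513075e-01]
[265 181  29  28 630] [279.10952381 194.33333333] [0.44724442 0.34168307 0.088     ]
```

View pics/w3.png

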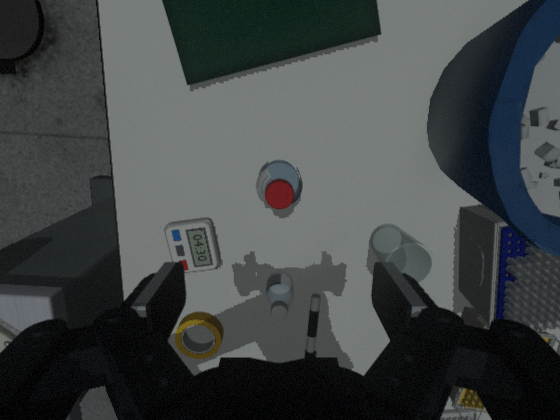

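The red cap is at (279,194), within 2 mm of plan, and the fingers have clear space. Descending and gripping.

>>> arm_command(motion=[1,1,-50,0,0,0,1,1,1,-100,0,0,0,1,1,1,-145,0,0,0,1,1,1,-175,0,0,0,1,1,1,-192,0,0,0,1,1,1,-201,0,0,0,1,1,1,-201,0,0,0,1,1,1,-201,0,0,0,0,1,1,-201,0,0,0,0,1,1,-201,0,0,0,0,1,1,-201,0,0,0,0,1,1,-201,0,0,0,0,1,1,-201,0,0,0,0,1,1,-201,0,0,0,0,1,1,-201,0,0,0,0,1,1,-201,0,0,0,0], newtons=30)

```text
t: 13.65
eef_pos: [0.4471, 0.3417, 0.0482]
tcp_rot: [[-0.062, 0.998, 0.001], [0.998, 0.062, 0.001], [0.001, 0.001, -1.0]]
wrist_force: [-1.9, -1.3, 8.2]
width: 0.535
gripper_force: 30.3
```

>>> arm_command(motion=[0,0,15,0,0,0,0,0,0,50,0,0,0,0,0,0,90,0,0,0,0,0,0,115,0,0,0,0,5,-25,120,0,0,0,0,14,-65,120,0,0,0,0,25,-118,120,0,0,0,0,37,-173,120,0,0,0,0,48,-228,120,0,0,0,0,60,-283,120,0,0,0,0,71,-338,120,0,0,0,0,82,-388,120,0,0,0,0,90,-427,110,0,0,0,0,95,-450,95,0,0,0,0,97,-460,80,0,0,0,0,97,-460,65,0,0,0,0,97,-460,50,0,0,0,0,97,-460,50,0,0,0,0])

```text
t: 15.9
eef_pos: [0.5433, -0.1175, 0.096]
tcp_rot: [[-0.063, 0.998, -0.002], [0.998, 0.063, 0.001], [0.001, -0.002, -1.0]]
wrist_force: [0.2, -0.3, -0.8]
width: 0.538
gripper_force: 31.5
```

Run:
```python
from h import *
sd=grab('side')
cv2.imwrite('pics/c2.png',cv2.resize(sd['frame'][150:350,200:420],None,fx=2,fy=2)[:,:,::-1])
```

```text
(no output)
```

View pics/c2.png

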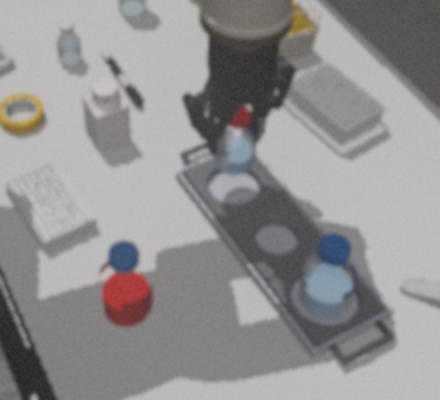

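The medium bottle is held upright above the middle hole at (235,188), and the large bottle stands in its pocket. Lowering.

>>> arm_command(motion=[0,0,-18,0,0,0,0,0,0,-30,0,0,0,0,0,0,-38,0,0,0,0,0,0,-42,0,0,0,0,0,0,-44,0,0,0,0,0,0,-45,0,0,0,0,0,0,-45,0,0,0,0,0,0,-45.5,0,0,0,0,0,0,-45.5,0,0,0,0])

```text
t: 17.08
eef_pos: [0.5439, -0.1185, 0.0518]
tcp_rot: [[-0.062, 0.998, -0.0], [0.998, 0.062, -0.0], [0.0, -0.0, -1.0]]
wrist_force: [-0.1, 0.2, -1.2]
width: 0.537
gripper_force: 31.5
```

>>> arm_command(motion=[0,0,-0.5,0,0,0,0,0,0,-1,0,0,0,0,0,0,-1.5,0,0,0,0,0,0,-1.5,0,0,0,0])

```text
t: 17.58
eef_pos: [0.544, -0.1186, 0.0511]
tcp_rot: [[-0.062, 0.998, 0.0], [0.998, 0.062, -0.0], [-0.0, 0.0, -1.0]]
wrist_force: [-5.4, 1.8, 14.2]
width: 0.536
gripper_force: 33.1
```

Contact. Releasing, retreating, then heading to the small bottle in the next call.

>>> arm_command(motion=[0,0,1,0,0,0,0,0,0,1,0,0,0,0.65,0,0,1,0,0,0,0.75,0,0,1,0,0,0,1,0,0,1,0,0,0,1,0,0,1,0,0,0,1,0,0,1,0,0,0,1,0,0,30,0,0,0,1,0,0,75,0,0,0,1,0,0,130,0,0,0,1,0,0,180,0,0,0,1,0,0,195,0,0,0,1,0,0,195,0,0,0,1])

```text
t: 19.2
eef_pos: [0.544, -0.1186, 0.2456]
tcp_rot: [[-0.062, 0.998, 0.001], [0.998, 0.062, -0.0], [-0.0, 0.001, -1.0]]
wrist_force: [0.5, 0.1, -0.2]
width: 0.999
gripper_force: 0.0
```

>>> arm_command(motion=[-89,320,0,0,0,0,1,-89,320,0,0,0,0,1,-89,320,0,0,0,0,1,-89,320,0,0,0,0,1,-89,320,0,0,0,0,1,-89,320,0,0,0,0,1,-89,320,0,0,0,0,1,-89,320,0,0,0,0,1,-89,320,0,0,0,0,1])

```text
t: 20.32
eef_pos: [0.4551, 0.2005, 0.2448]
tcp_rot: [[-0.061, 0.998, -0.001], [0.998, 0.061, -0.0], [-0.0, -0.001, -1.0]]
wrist_force: [-0.3, 0.3, -0.5]
width: 0.999
gripper_force: 0.0
```

Run:
```python
from h import *
s=bot.observe();print(s['t'],s['eef_pos'])
w=grab('wrist','w4');sd=grab('side')
print(proj(w,(.455,.200,.068)),proj(w,(.455,.200,.0)))
for p in [(279,190),(289,190),(279,200)]: print(p,onz(w,*p,.068),onz(w,*p,0))
h=cv2.cvtColor(sd['frame'],cv2.COLOR_RGB2HSV)
m=(((h[:,:,0]<8)|(h[:,:,0]>172))&(h[:,:,1]>140)&(h[:,:,2]>60)).astype(np.uint8)
n,l,st,ce=cv2.connectedComponentsWithStats(m)
for i in range(1,n):
    if st[i,4]>20: print(st[i],onz(sd,*ce[i],.089))
```

```text
20.325 [0.455128   0.20051821 0.24478461]
(np.float64(277.7314010157397), np.float64(192.31056830688087)) (np.float64(277.9058931710935), np.float64(178.93291977289348))
(279, 190) [0.45609747 0.20238178 0.068     ] [0.45709793 0.18669767 0.        ]
(289, 190) [0.46582443 0.20296521 0.068     ] [0.46901661 0.18741255 0.        ]
(279, 200) [0.45670401 0.19232394 0.068     ] [0.45784114 0.17437354 0.        ]
[502 192  14  10 101] [ 1.00270795 -0.25437752  0.089     ]
[313 218  10   8  60] [ 0.54296951 -0.12066858  0.089     ]
[252 286  22  19 281] [ 0.34164066 -0.25022388  0.089     ]
[ 427  337   85   60 1986] [ 0.5793506  -0.54819344  0.089     ]
[ 504  385   56   35 1338] [ 0.64995654 -0.63928416  0.089     ]
```

View pics/w4.png

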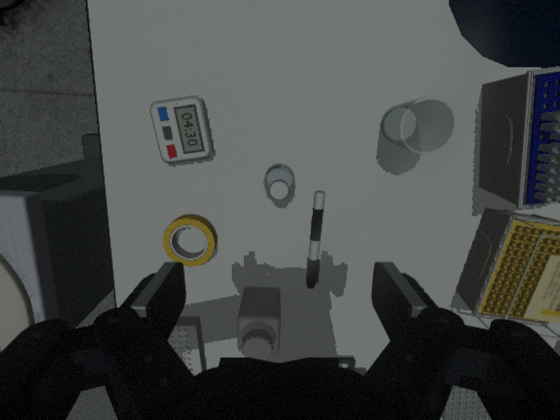

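The small bottle's cap is at (279,188) and its base at about (279,178), which puts the axis near (0.456, 0.203). The pen is low and clear of the fingers. Descending.

>>> arm_command(motion=[1,2.5,-50,0,0,0,1,1,2.5,-100,0,0,0,1,1,2.5,-145,0,0,0,1,1,2.5,-180,0,0,0,1,1,2.5,-200,0,0,0,1,1,2.5,-208,0,0,0,1,1,2.5,-208,0,0,0,1,1,2.5,-208,0,0,0,0.3,1,2.5,-208,0,0,0,0.2,1,2.5,-208,0,0,0,0,1,2.5,-208,0,0,0,0,1,2.5,-208,0,0,0,0,1,2.5,-208,0,0,0,0,1,2.5,-208,0,0,0,0,1,2.5,-208,0,0,0,0,1,2.5,-208,0,0,0,0,1,2.5,-208,0,0,0,0,1,2.5,-208,0,0,0,0], newtons=25)

```text
t: 22.68
eef_pos: [0.4561, 0.204, 0.0378]
tcp_rot: [[-0.062, 0.998, 0.001], [0.998, 0.062, 0.0], [0.0, 0.001, -1.0]]
wrist_force: [-2.8, 1.1, 5.8]
width: 0.379
gripper_force: 25.0
```

>>> arm_command(motion=[0,0,15,0,0,0,0,0,0,55,0,0,0,0,0,0,100,0,0,0,0,0,0,135,0,0,0,0,6,-25,140,0,0,0,0,15,-65,140,0,0,0,0,26,-118,140,0,0,0,0,39,-173,140,0,0,0,0,51,-228,140,0,0,0,0,63,-283,140,0,0,0,0,75,-335,140,0,0,0,0,84,-375,140,0,0,0,0,90,-402,140,0,0,0,0,93,-415,140,0,0,0,0,93,-415,125,0,0,0,0,93,-415,95,0,0,0,0,93,-415,65,0,0,0,0,93,-415,45,0,0,0,0,93,-415,35,0,0,0,0,93,-415,35,0,0,0,0])

```text
t: 25.18
eef_pos: [0.5486, -0.2102, 0.0718]
tcp_rot: [[-0.063, 0.998, -0.001], [0.998, 0.063, 0.001], [0.001, -0.001, -1.0]]
wrist_force: [0.4, 0.2, -0.3]
width: 0.376
gripper_force: 25.1
```

Run:
```python
from h import *
sd=grab('side')
cv2.imwrite('pics/c3.png',cv2.resize(sd['frame'][150:350,200:420],None,fx=2,fy=2)[:,:,::-1])
```

```text
(no output)
```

View pics/c3.png

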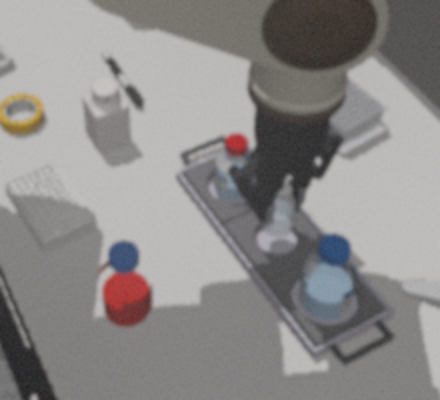

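The small bottle hangs upright above the narrow hole at (277,240), and the other two stand in their pockets. Lowering.

>>> arm_command(motion=[0,-0.5,-10,0,0,0,0,0,-0.5,-19,0,0,0,0,0,-0.5,-25,0,0,0,0,0,-0.5,-28,0,0,0,0,0,-0.5,-30,0,0,0,0,0,-0.5,-31,0,0,0,0,0,-0.5,-31,0,0,0,0,0,-0.5,-31.5,0,0,0,0,0,-0.5,-31.5,0,0,0,0])

```text
t: 26.35
eef_pos: [0.5489, -0.2116, 0.0409]
tcp_rot: [[-0.062, 0.998, 0.0], [0.998, 0.062, -0.0], [-0.0, 0.0, -1.0]]
wrist_force: [0.3, 0.6, 0.1]
width: 0.38
gripper_force: 25.1
```

>>> arm_command(motion=[0,0,-0.5,0,0,0,0,0,0,-1,0,0,0,0,0,0,-1.5,0,0,0,0,0,0,-1.5,0,0,0,0])

```text
t: 26.85
eef_pos: [0.5491, -0.2118, 0.0407]
tcp_rot: [[-0.062, 0.998, 0.001], [0.998, 0.062, -0.001], [-0.001, 0.001, -1.0]]
wrist_force: [-7.5, 2.3, 19.5]
width: 0.381
gripper_force: 26.8
```

>>> arm_command(motion=[0,0,1,0,0,0,0,0,0,1,0,0,0,0.5,0,0,1,0,0,0,0.6,0,0,1,0,0,0,0.8,0,0,1,0,0,0,0.8,0,0,1,0,0,0,0.8,0,0,1,0,0,0,0.8,0,0,30,0,0,0,0.8,0,0,75,0,0,0,0.8,0,0,130,0,0,0,0.8,0,0,180,0,0,0,0.8,0,0,205,0,0,0,0.8,-60,100,205,0,0,0,0.8,-120,200,205,0,0,0,0.8,-120,200,205,0,0,0,0.8,-120,300,205,0,0,0,0.8,-120,400,205,0,0,0,0.8,-120,400,205,0,0,0,0.8,-120,400,205,0,0,0,0.8,-120,400,205,0,0,0,0.8])

```text
t: 29.35
eef_pos: [0.428, 0.1914, 0.2442]
tcp_rot: [[-0.067, 0.998, -0.0], [0.998, 0.067, 0.0], [0.0, -0.0, -1.0]]
wrist_force: [0.5, -0.2, 0.2]
width: 0.8
gripper_force: 0.0
```

Run:
```python
from h import *
sd=grab('side');t=grab('top')
cv2.imwrite('pics/f.png',np.vstack([cv2.resize(t['frame'][150:270,140:420],(560,240)),cv2.resize(sd['frame'][170:340,200:480],(560,340))])[:,:,::-1])
```

```text
(no output)
```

View pics/f.png

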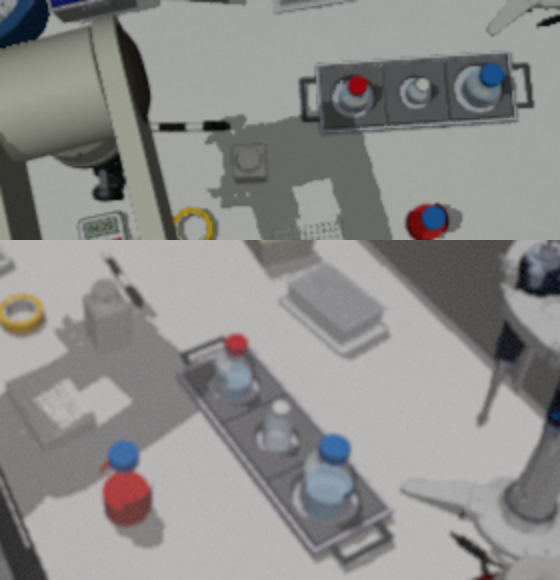

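All three bottles stand upright in their pockets: red cap (357,87), small cap (421,86) and blue cap (491,75) in the top half. The square bottle is where it was, and the arm is clear.

```bash
python3 -c "
from cell import bot
print(bot.finish_job())"
```

```text
the job is handed in; nothing more can be done
None
```

The job is handed in: the large, medium and small bottles stand upright in the wide, middle and narrow pockets, with the square bottle and the beaker left alone, in about 29 s of the 93 s allowed.

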